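# Probe the cooling block, then lift the crucible with tongs

## Task

Take the cordless temperature probe out of its holder and push it fully home, handle flush, into the port of the cooling block, and let go of it. Then pick up the sprung tongs from their rest, close them on the tall crucible standing on the block, and lift it upright to well over 5 cm above the block. Finish while holding it there, still, in the tongs; touch the crucible only with the tongs and do not shift the two shallow cups or the other loose things.

Things in the scene. Friction and masses are not known exactly. Their poses are not given: they have to be found in the camera images.
- block: Fixed dark steel cooling block, 120 (x) x 360 (y) x 35 mm high, flat top. Origin: centre of its underside; z up, y along its long side. The crucible and the two cups stand on it in a row along y, 85 mm apart; the probe port is near its +y end.
- block_hole0 (a point): Centre of the mouth of the round probe port in the block's top face, 140 mm from the block's centre along its +y: 10 mm bore, 30 mm deep, small chamfer.
- holder: Fixed grey plastic block 50 x 50 x 35 mm high with a 10 mm hole, 30 mm deep, in the middle of its top, where the probe stands at first. Origin: centre of its underside.
- probe: Cordless probe standing upright, 40 g: steel pin 8 mm thick and 26 mm long (chamfered foot) below a black round handle 18 mm thick and 50 mm tall. Origin: the foot of the pin; z up along the handle, which spans 26 to 76 mm above the origin. Fully home, the handle's lower face lies flush on the block and the origin is 26 mm under its top.
- tongs: Plain steel sprung tongs, 115 g, 270 mm long, balanced near the origin, lying level in the rest, arms side by side. Origin: midway between their two grip plates, at mid-height, 60 mm above the table at the start; x along the tongs to the jaws, y across from arm to arm, z up. Grip plates upright, 24 mm tall (12 mm above and below the origin), 60 mm long (30 mm either way along x), 57 mm over their outer faces when open.
- tongs_left (a joint): Closing angle of each arm (both move alike), 0 open to 0.085 rad; 0.02 where the grip plates are parallel, 0.063 on the crucible, plates then 41 mm over their outer faces. Squeeze the plates along y; the arms pivot 130 mm behind the origin and spring open: about 8 N on each plate at first, 13 N at the crucible. Squeezed to about 52 mm they carry open; 25 to 40 N grip holds the crucible well.
- tongs_jaw (a point): Point midway between the two V-shaped jaws of the tongs, 100 mm ahead of tongs along its x, at the same height. Jaws are 12 mm tall (6 mm above and below) and 25 mm long; open, the gap between their lips is 54 mm; the jaw gap closes 1.8 mm for every 1 mm by which the plates' outer width is closed.
- rest: Fixed aluminium rest of the tongs: base plate 220 x 70 x 6 mm, a rear saddle 105 mm behind and a front saddle 60 mm ahead of its origin (50 and 53 mm high; two ears at the front saddle's ends, 100 mm apart, 63 mm high). Origin: on the table, directly under tongs at the start, same axes. Lift the tongs straight up out of it.
- crucible: The tall white ceramic crucible, 55 mm high, 70 g (varies): straight round body 32 mm thick up to 40 mm height, then a flared rim 42 mm wide. Origin: centre of its underside; z up. Stands in any of the three places of the row. Close the jaws on the straight body, about 15 to 33 mm above its underside (they fit around it from above or from the side).
- cup0: Bystander: shallow white ceramic cup on the block, 38 mm wide, 20 mm high. Origin: centre of its underside. Leave it alone.
- cup1: Bystander: the other shallow cup, same size and origin. Leave it alone.
- weight: Bystander: brass knobbed weight, 32 mm wide, 48 mm high, on the table. Origin: centre of its underside. Leave it alone.
- brush: Bystander: brush lying on the table. Leave it alone.
- jar: Bystander: amber glass jar with white cap, 56 mm wide, 75 mm high, on the table. Origin: centre of its underside. Leave it alone.

How it is judged:
By the outcome, as a careful person would: the job done as asked, in the order asked, and still so for the second after the job is handed in, while the arm keeps its last pose, push and grip.
It also fails if it takes over 67 s, if anything falls off the work surface, if the arm or the gripper's body presses on something with over 40 N, if the wrist force passes 120 N, or if a joint passes its speed limit or range.

## Robot

A 6-joint arm with a two-finger parallel gripper is mounted at the origin on the work surface. World frame = base frame: x ahead of the robot, y to its left, z up, the work surface at z = 0. Lengths are in m, angles in rad, forces in N, time in s.
With the tool pointing down it reaches from about 0.3 to 0.775 m from the base axis. Payload 14.6 kg.
Tool frame: the origin (TCP) lies at the very end of the fingers, on their centre line; the grasp point (between the pads) lies 19 mm behind it; z points along the fingers, y is the direction in which the jaws open and shut (so a half turn about z gives the same grasp; the last joint's range is limited). The gripper opens to 94 mm and grips with 3 to 60 N. Pads are 16 mm wide; open, the fingers measure 119 mm over their backs; the gripper's body (75 mm by 177 mm) begins 78 mm behind the grasp point.
Start: joints at [-1.295, 0.3, 1.521, -0, 1.321, -0.067], TCP at [0.185, -0.518, 0.205] pointing down, gripper open.
Joint ranges: [-3.03, 3.03], [-0.79, 2.21], [0.23, 2.52], [-1.04, 4.18], [0, 3.07], [-2.55, 2.55]. Speed limits (rad/s): [2.22, 2.22, 2.57, 3.14, 3.14, 3.14].

## Interface

Orientations are given as [roll, pitch, yaw] about the fixed x, y, z axes, in that order (R = Rz(yaw) Ry(pitch) Rx(roll)).
In Python, from station import get_obs, vision, hand_in gives the robot as it stands.
- The arm moves only by the tool play_rows, never from a script. Its argument "moves" is a list of rows, each an object with "claw": the opening, from 0 (shut) to 1 (fully open); "linear": the shift along the tool's x, y, z in mm, a list of three; "turn": the turn, a rotation vector about the tool's x, y, z in rad, a list of three. In form: [{"claw": claw, "linear": [tx, ty, tz], "turn": [ax, ay, az]}, ...]. A call has 1 to 8 rows; each row is the pose to reach, as a shift and turn from the pose measured when the call began, along the tool's axes at that moment; what a row does not reach only later rows make up. A row lasts 1/8 s, in which the tool goes at most 62.5 mm and 10.7 degrees, less where a joint would pass 70% of its speed; a pose out of reach is approached as far as the arm can. A call with a gripper value outside its range is refused whole. The fingers move at their own pace and stop on an object; "force" is the grip in N (left out, the last holds). Time passes only in rows, so rows that repeat a pose let the fingers close. It gives the time, the measured TCP pose, the force and the opening at its end, in the units of the state.
- get_obs(): the state, without advancing time (a new reading comes with each control period).
- vision.camera(name): name is "scene" or "top" or "wrist"; returns the picture (400x640x3 uint8, blue, green, red); there is no depth.
- vision.camera_info(name): a dict with "camera_matrix" (3x3 intrinsics, pixels), "rvec" (rotation vector, rad) and "tvec" (3), from world to camera coordinates, as OpenCV has them; the wrist camera has in their place "mount" (4x4, takes a point from camera to tool coordinates, whose origin is the TCP and whose axes are the flange's). Camera axes: x right, y down, z forward; pixel columns grow to the right and rows downward; lengths in m; the calibration is good to about 2 mm. A picture is of the moment at which its call begins: read the wrist's pose just before it. camera_info takes no time and is no camera call.
- hand_in(): hands the job in, once; it reports no verdict.
The state is a dict: "time_s": time; "qpos": joint angles; "joint_vel": joint speeds; "tau": joint torques, N m; "ee_pos": TCP position; "eef_rot": TCP orientation; "force": force on the tool from outside, world axes, zero at the start; "moment": the same for the moment, N m; "grip_width": finger opening in m.
Only numpy, scipy, OpenCV 4.12 (cv2) and the standard library are available. Lean on these libraries where they do the work, as an engineer would, in place of code of your own. Each camera call takes 0.05 s, during which the arm holds its last target.

## Working session

There is one attempt and no reset: what is moved stays moved. The work goes in short steps, Python scripts to look and compute and a tool call to move; the robot and the scene stay as the last step left them, time stands still between calls to the robot, and variables do not carry over. Pictures are saved under pics/ and viewed, and the job is handed in when it is done.

Besides the shell and the picture viewer there is one more tool, called after ">>>" as name(argument=value, ...), one argument or row to a line, values as JSON. play_rows: Moves the arm, as the interface text tells. Its arguments: {"type":"object","properties":{"moves":{"type":"array","items":{"type":"object","properties":{"claw":{"type":"number"},"linear":{"type":"array","items":{"type":"number"}},"turn":{"type":"array","items":{"type":"number"}}}}},"force":{"type":"number"}},"required":["moves"]}

```bash
ls; mkdir -p pics
python3 - <<'E'
from station import get_obs, vision
import cv2
for n in ["scene","top","wrist"]:
    print(n,get_obs()['ee_pos'],vision.camera_info(n))
    cv2.imwrite(f"pics/{n}0.png",vision.camera(n))
print(get_obs())
E
```

```text
pics
scene [ 0.18478752 -0.51774654  0.20489741] {'camera_matrix': array([[417.76720691,   0.        , 316.99503748],
       [  0.        , 417.76720691, 205.32753998],
       [  0.        ,   0.        ,   1.        ]]), 'rvec': array([ 1.59022592,  1.81089277, -0.84547705]), 'tvec': array([ 0.03202428, -0.23207273,  1.65331744])}
top [ 0.1847979  -0.51776418  0.20490679] {'camera_matrix': array([[397.30875972,   0.        , 313.578268  ],
       [  0.        , 397.30875972, 197.99139756],
       [  0.        ,   0.        ,   1.        ]]), 'rvec': array([ 2.15971733, -2.21654849,  0.0680734 ]), 'tvec': array([0.03366036, 0.49176197, 1.27128315])}
wrist [ 0.18481849 -0.51776468  0.20495087] {'camera_matrix': array([[356.62109835,   0.        , 313.95642402],
       [  0.        , 356.62109835, 196.38700593],
       [  0.        ,   0.        ,   1.        ]]), 'mount': array([[-2.81070800e-04, -9.70797351e-01, -2.39900863e-01,
         6.96078696e-02],
       [ 9.99999604e-01, -7.04039105e-05, -8.86711103e-04,
         3.50236705e-04],
       [ 8.43926831e-04, -2.39901018e-01,  9.70796987e-01,
        -1.79625608e-01],
       [ 0.00000000e+00,  0.00000000e+00,  0.00000000e+00,
         1.00000000e+00]])}
{'time_s': 0.15, 'qpos': array([-1.29460920e+00,  3.00355155e-01,  1.52145814e+00, -2.85816352e-06,
        1.32068452e+00, -6.65719018e-02]), 'joint_vel': array([ 0.00128482, -0.00232146, -0.00116132, -0.00038057, -0.00101397,
       -0.00115577]), 'tau': array([ 1.12125264e-03, -5.31959009e+01, -3.52821779e+01,  7.08704232e-02,
        2.36516405e-02, -4.59146202e-05]), 'ee_pos': array([ 0.18480273, -0.51780497,  0.20500194]), 'eef_rot': array([-3.14068932e+00, -5.74510034e-05,  3.42759714e-01]), 'force': array([0.26639993, 0.60680918, 0.04408626]), 'moment': array([ 0.002906  ,  0.00512789, -0.01602548]), 'grip_width': 0.09373960560057941}
```

View pics/top0.png

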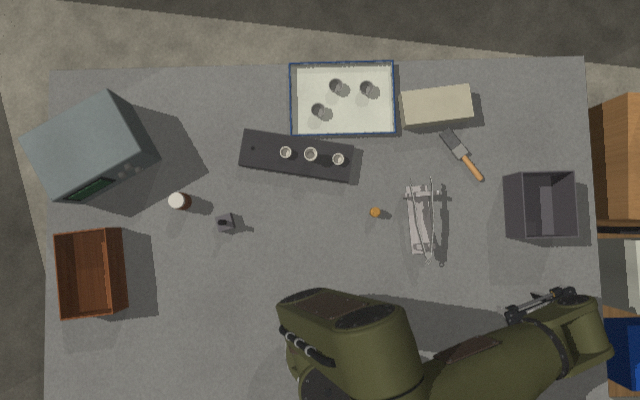

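View pics/scene0.png

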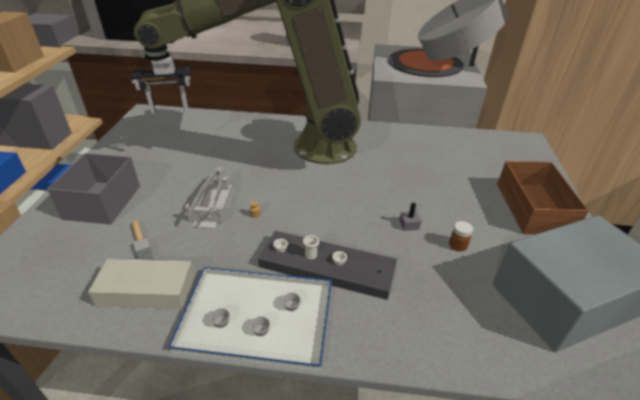

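View pics/wrist0.png

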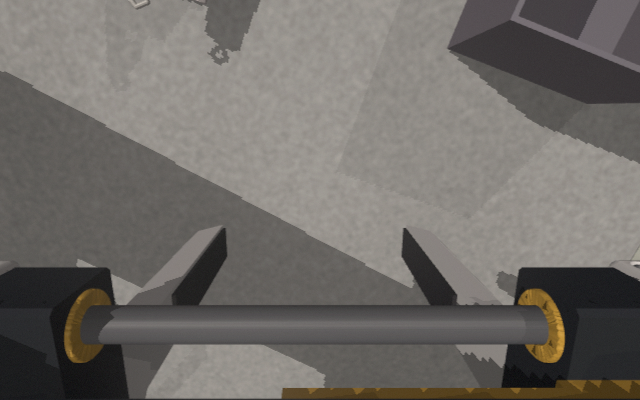

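```bash
cat > h.py <<'E'
from station import get_obs, vision
import cv2, numpy as np
from scipy.spatial.transform import Rotation as R
np.set_printoptions(precision=4,suppress=True)
def tool(o=None):
    o=o or get_obs(); T=np.eye(4); T[:3,:3]=R.from_euler('xyz',o['eef_rot']).as_matrix(); T[:3,3]=o['ee_pos']; return T
def cam(n,T=None):
    i=vision.camera_info(n); K=i['camera_matrix']
    if n=='wrist':
        C=(tool() if T is None else T)@i['mount']
    else:
        W=np.eye(4); W[:3,:3]=cv2.Rodrigues(i['rvec'])[0]; W[:3,3]=i['tvec']; C=np.linalg.inv(W)
    return K,C
def ray(n,px,z,T=None):
    K,C=cam(n,T); px=np.atleast_2d(np.array(px,float))
    d=np.c_[px,np.ones(len(px))]@np.linalg.inv(K).T@C[:3,:3].T
    o=C[:3,3]; s=(z-o[2])/d[:,2]
    return o+d*s[:,None]
def proj(n,P,T=None):
    K,C=cam(n,T); W=np.linalg.inv(C); P=np.atleast_2d(P)
    p=(P@W[:3,:3].T+W[:3,3])@K.T
    return p[:,:2]/p[:,2:]
E
python3 - <<'E'
from h import *
print("block corners z.035",ray('top',[(242,129),(361,148),(353,184),(239,166)],.035))
print("hole",ray('top',[(253,148)],.035))
print("cups",ray('top',[(286,152),(338,158)],.055),"cruc",ray('top',[(310,154)],.09))
print("probe",ray('top',[(222,223)],.085),"holder",ray('top',[(228,219)],.035))
print("tongs",ray('top',[(410,182),(430,260)],.06))
c=cv2.imread('pics/top0.png')
cv2.imwrite('pics/c1.png',cv2.resize(c[120:270,390:470],None,fx=4,fy=4,interpolation=2))
cv2.imwrite('pics/c2.png',cv2.resize(c[110:250,200:390],None,fx=4,fy=4,interpolation=2))
E
```

```text
block corners z.035 [[ 0.7203  0.246   0.035 ]
 [ 0.6483 -0.1357  0.035 ]
 [ 0.5328 -0.1063  0.035 ]
 [ 0.6003  0.2574  0.035 ]]
hole [[0.6574 0.2115 0.035 ]]
cups [[ 0.638   0.1043  0.055 ]
 [ 0.6145 -0.0596  0.055 ]] cruc [[0.6235 0.0283 0.09  ]]
probe [[0.4188 0.3024 0.085 ]] holder [[0.4314 0.2948 0.035 ]]
tongs [[ 0.532  -0.2825  0.06  ]
 [ 0.288  -0.3343  0.06  ]]
```

View pics/c1.png

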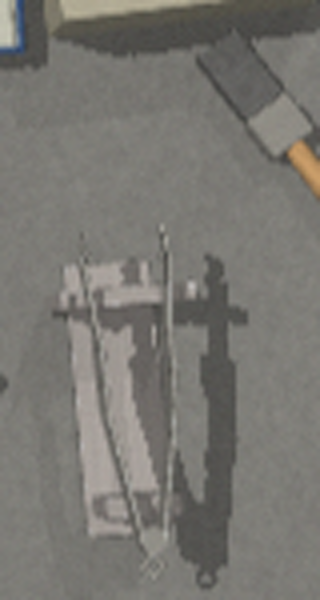

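View pics/c2.png

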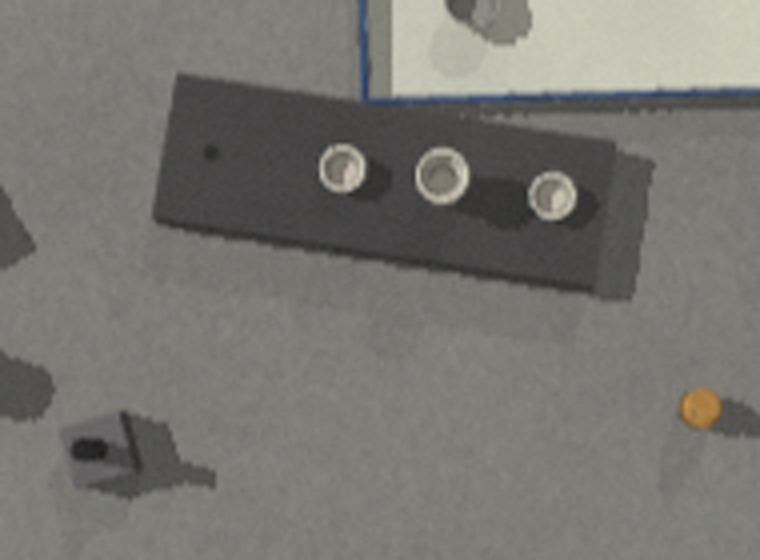

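```bash
cat >> h.py <<'E'
def go(targets):
    "targets: (x,y,z,yaw[,roll,pitch])"
    T=tool()
    for t in targets:
        Rt=(R.from_euler('z',t[3])*R.from_euler('x',np.pi)).as_matrix()
        l=T[:3,:3].T@(np.array(t[:3])-T[:3,3])*1000
        w=R.from_matrix(T[:3,:3].T@Rt).as_rotvec()
        print('lin',np.round(l,1),'turn',np.round(w,3))
E
python3 - <<'E'
from h import *
go([(.42,-.2,.28,.8),(.48,.0,.28,1.2),(.50,.19,.27,1.43)])
E
```

```text
lin [ 328.3 -220.3  -74.8] turn [-0.001 -0.    -0.457]
lin [ 452.1 -388.5  -74.6] turn [-0.001 -0.    -0.857]
lin [ 534.8 -560.8  -64.5] turn [-0.001 -0.001 -1.087]
```

>>> play_rows(
  moves=[
    {"claw": 1,"linear": [55,-37,-40],"turn": [0,0,-0.1]},
    {"claw": 1,"linear": [110,-70,-75],"turn": [0,0,-0.2]},
    {"claw": 1,"linear": [165,-107,-75],"turn": [0,0,-0.3]},
    {"claw": 1,"linear": [220,-140,-75],"turn": [0,0,-0.4]},
    {"claw": 1,"linear": [270,-180,-75],"turn": [0,0,-0.5]},
    {"claw": 1,"linear": [320,-220,-75],"turn": [0,0,-0.6]},
    {"claw": 1,"linear": [360,-265,-75],"turn": [0,0,-0.7]},
    {"claw": 1,"linear": [400,-310,-75],"turn": [0,0,-0.8]},
  ],
)

```text
time_s: 1.15
ee_pos: [0.4476, -0.1135, 0.2802]
eef_rot: [-3.141, -0.001, 1.146]
force: [1.1, -1.4, 0.3]
grip_width: 0.0938
```

Run:
```python
from h import *
print(get_obs()['ee_pos'],get_obs()['eef_rot'],get_obs()['qpos'])
go([(.50,.19,.27,1.43)])
```

```text
[ 0.4476 -0.1135  0.2802] [-3.141  -0.0006  1.1461] [-0.3282  0.0495  1.6409  0.0007  1.4517  0.0965]
lin [298.2 -77.3  10.5] turn [-0.001 -0.001 -0.284]
```

>>> play_rows(
  moves=[
    {"claw": 1,"linear": [58,-15,2],"turn": [0,0,-0.1]},
    {"claw": 1,"linear": [116,-30,4],"turn": [0,0,-0.2]},
    {"claw": 1,"linear": [174,-45,6],"turn": [0,0,-0.284]},
    {"claw": 1,"linear": [232,-60,8],"turn": [0,0,-0.284]},
    {"claw": 1,"linear": [298,-77,10],"turn": [0,0,-0.284]},
    {"claw": 1,"linear": [298,-77,10],"turn": [0,0,-0.284]},
  ],
)

```text
time_s: 1.9
ee_pos: [0.4999, 0.1928, 0.2695]
eef_rot: [-3.14, -0.0, 1.434]
force: [0.1, -1.1, 0.3]
grip_width: 0.0939
```

Run:
```python
from h import *
print(get_obs()['joint_vel'])
T=tool(); np.save('T1.npy',T); cv2.imwrite('pics/w1.png',vision.camera('wrist')); print(T)
```

```text
[ 0.0077  0.0171 -0.0276 -0.0113  0.0107  0.026 ]
[[ 0.1364  0.9907 -0.0018  0.4999]
 [ 0.9907 -0.1364  0.0007  0.1928]
 [ 0.0005 -0.0018 -1.      0.2695]
 [ 0.      0.      0.      1.    ]]
```

View pics/w1.png

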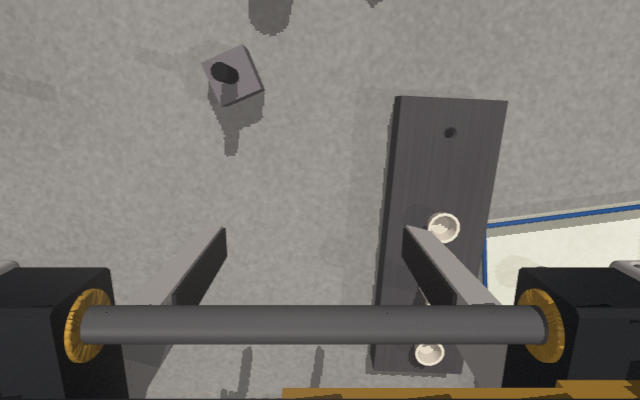

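Run:
```python
from h import *
T=np.load('T1.npy')
print("port",ray('wrist',[(450,132)],.035,T))
print("block far corners",ray('wrist',[(400,96),(508,101)],.035,T))
print("holder top corners",ray('wrist',[(202,63),(244,46),(264,90),(222,106)],.035,T), ray('wrist',[(202,63),(244,46),(264,90),(222,106)],.035,T).mean(0))
c=cv2.imread('pics/w1.png')
cv2.imwrite('pics/c3.png',cv2.resize(c[30:170,180:300],None,fx=5,fy=4.2,interpolation=2))
cv2.imwrite('pics/c4.png',cv2.resize(c[80:260,380:520],None,fx=4,fy=4*.8,interpolation=2))
for z in(.085,): print("probe top", ray('wrist',[(219,69)],z,T))
```

```text
port [[0.6598 0.2143 0.035 ]]
block far corners [[0.6063 0.2617 0.035 ]
 [0.7258 0.2398 0.035 ]]
holder top corners [[0.3943 0.3262 0.035 ]
 [0.4431 0.337  0.035 ]
 [0.4568 0.2889 0.035 ]
 [0.407  0.2783 0.035 ]] [0.4253 0.3076 0.035 ]
probe top [[0.4234 0.3107 0.085 ]]
```

View pics/c3.png

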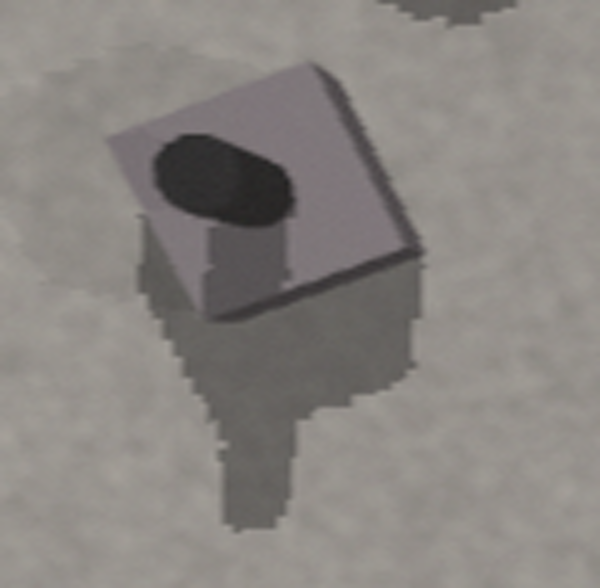

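View pics/c4.png

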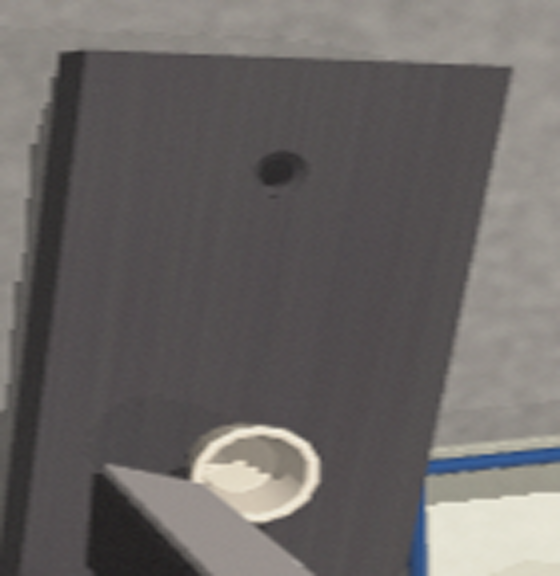

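Run:
```python
from h import *
T=tool(); print(T[:3,3]); go([(.418,.258,.14,1.434)])
for a in [(0,0,0),(0,0,-.019),(.0,0,.02)]:
    print(proj('wrist',(T@np.r_[a,1])[:3],T))
```

```text
[0.5    0.1916 0.2697]
lin [ 54.5 -90.1 129.9] turn [-0.002 -0.    -0.001]
[[313.3679 241.5402]]
[[313.2994 255.7684]]
[[313.427  229.2588]]
```

>>> play_rows(
  moves=[
    {"claw": 1,"linear": [18,-30,43],"turn": [0,0,0]},
    {"claw": 1,"linear": [36,-60,86],"turn": [0,0,0]},
    {"claw": 1,"linear": [54,-90,130],"turn": [0,0,0]},
    {"claw": 1,"linear": [54,-90,130],"turn": [-0.002,0,0]},
    {"claw": 1,"linear": [54,-90,130],"turn": [-0.002,0,0]},
  ],
)

```text
time_s: 2.58
ee_pos: [0.4191, 0.2568, 0.141]
eef_rot: [3.14, -0.001, 1.432]
force: [0.6, -0.7, 0.7]
grip_width: 0.0939
```

Run:
```python
from h import *
T=tool(); np.save('T2.npy',T); c=vision.camera('wrist'); cv2.imwrite('pics/w2.png',c); print(T,get_obs()['joint_vel'])
cv2.imwrite('pics/c5.png',cv2.resize(c[40:240,220:420],None,fx=3,fy=3,interpolation=2))
print(proj('wrist',[(.4245,.3075,.085),(.4245,.3075,.035)],T))
```

```text
[[ 0.1383  0.9904  0.0019  0.4191]
 [ 0.9904 -0.1383  0.0008  0.2568]
 [ 0.001   0.0018 -1.      0.141 ]
 [ 0.      0.      0.      1.    ]] [-0.0008  0.0006 -0.005   0.0015 -0.0041  0.0037]
[[310.785  137.2819]
 [311.227  132.3879]]
```

View pics/c5.png

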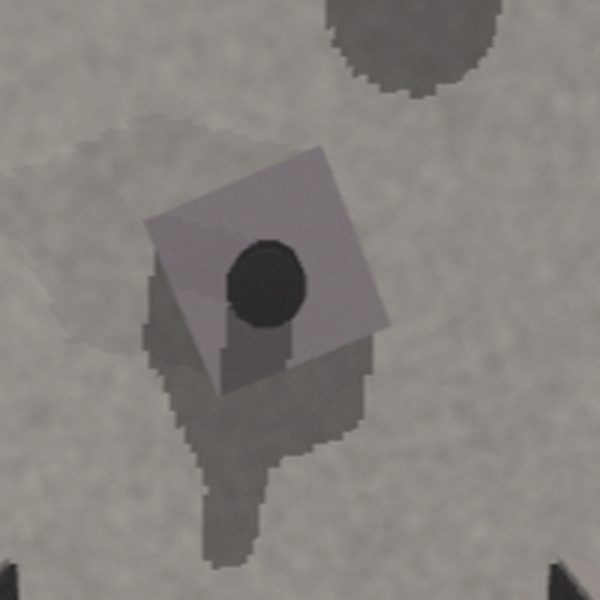

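Run:
```python
from h import *
T=np.load('T2.npy')
print(ray('wrist',[(309,133.3)],.085,T))
h=ray('wrist',[(145/3+220,220/3+40),(321/3+220,146/3+40),(390/3+220,325/3+40),(220/3+220,394/3+40)],.035,T);print(h,h.mean(0))
print(proj('wrist',[h.mean(0)],T))
```

```text
[[0.4237 0.3102 0.085 ]]
[[0.3934 0.3267 0.035 ]
 [0.4411 0.3386 0.035 ]
 [0.4534 0.2908 0.035 ]
 [0.4058 0.2787 0.035 ]] [0.4234 0.3087 0.035 ]
[[309.6774 131.0796]]
```

Run:
```python
from h import *
go([(.4235,.3095,.12,1.434),(.4235,.3095,.045,1.434)])
```

```text
lin [52.7 -3.3 21.4] turn [ 0.002 -0.002 -0.002]
lin [52.6 -3.5 96.4] turn [ 0.002 -0.002 -0.002]
```

>>> play_rows(
  moves=[
    {"claw": 1,"linear": [26,-2,8],"turn": [0,0,0]},
    {"claw": 1,"linear": [52.5,-3.5,21],"turn": [0.002,-0.002,0]},
    {"claw": 1,"linear": [52.5,-3.5,50],"turn": [0.002,-0.002,0]},
    {"claw": 1,"linear": [52.5,-3.5,80],"turn": [0.002,-0.002,0]},
    {"claw": 1,"linear": [52.5,-3.5,96.5],"turn": [0.002,-0.002,0]},
    {"claw": 1,"linear": [52.5,-3.5,96.5],"turn": [0.002,-0.002,0]},
  ],
)

```text
time_s: 3.38
ee_pos: [0.4239, 0.309, 0.0449]
eef_rot: [3.142, 0.001, 1.431]
force: [0.6, 0.8, -0.0]
grip_width: 0.0938
```

Run:
```python
from h import *
T=tool(); np.save('T3.npy',T); c=vision.camera('wrist'); cv2.imwrite('pics/w3.png',c); print(T,get_obs()['joint_vel'])
```

```text
[[ 0.1396  0.9902 -0.0001  0.4239]
 [ 0.9902 -0.1396 -0.0008  0.309 ]
 [-0.0008  0.     -1.      0.0449]
 [ 0.      0.      0.      1.    ]] [ 0.0043 -0.0187 -0.0061 -0.0002  0.0028  0.0009]
```

View pics/w3.png

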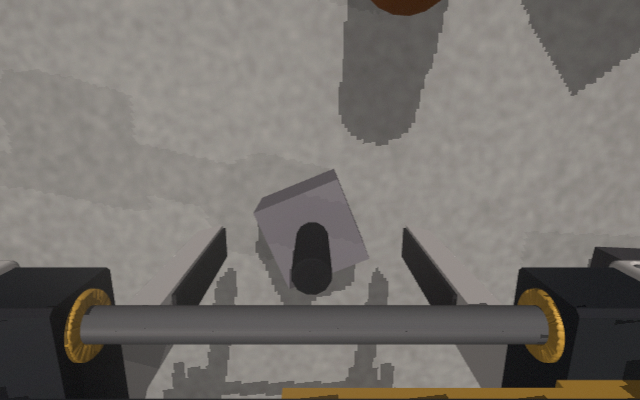

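Run:
```python
from h import *
T=np.load('T3.npy')
print(ray('wrist',[(312,277)],.085,T), proj('wrist',[(T@np.r_[0,0,z,1])[:3] for z in (.01,-.04)],T))
cv2.imwrite('pics/c6.png',cv2.resize(cv2.imread('pics/w3.png')[150:310,220:420],None,fx=4,fy=4*.9,interpolation=2))
```

```text
[[0.4233 0.3085 0.085 ]] [[313.3972 235.1036]
 [313.202  275.5112]]
```

View pics/c6.png

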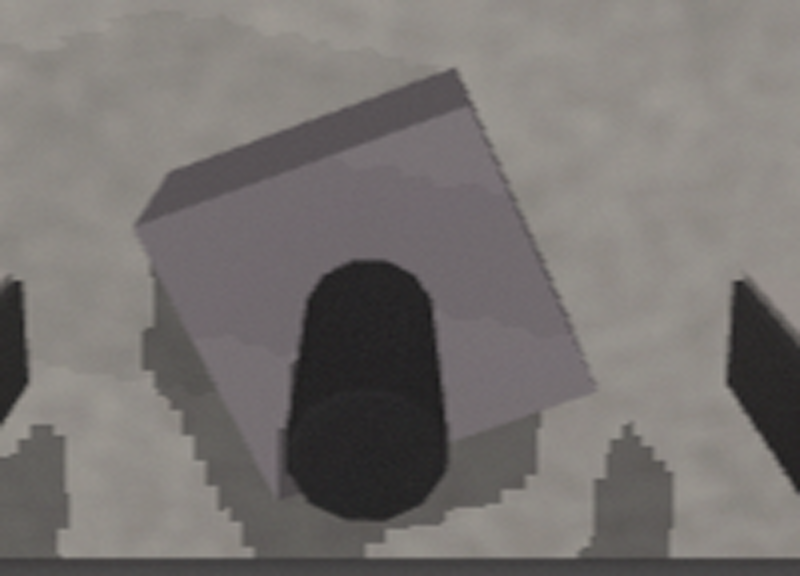

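>>> play_rows(
  force=30,
  moves=[
    {"claw": 0.1,"linear": [0,0,0],"turn": [0,0,0]},
    {"claw": 0.1,"linear": [0,0,0],"turn": [0,0,0]},
    {"claw": 0.1,"linear": [0,0,0],"turn": [0,0,0]},
    {"claw": 0.1,"linear": [0,0,0],"turn": [0,0,0]},
    {"claw": 0.1,"linear": [0,0,0],"turn": [0,0,0]},
    {"claw": 0.1,"linear": [0,0,0],"turn": [0,0,0]},
  ],
)

```text
time_s: 4.18
ee_pos: [0.4242, 0.3094, 0.0457]
eef_rot: [3.141, -0.0, 1.431]
force: [1.1, -0.3, -0.2]
grip_width: 0.0376
```

>>> play_rows(
  moves=[
    {"claw": 0.1,"linear": [0,0,0.5],"turn": [0,0,0]},
    {"claw": 0.1,"linear": [0,0,0.5],"turn": [0,0,0]},
    {"claw": 0.1,"linear": [0,0,0.5],"turn": [0,0,0]},
    {"claw": 0.1,"linear": [0,0,0.5],"turn": [0,0,0]},
  ],
)

```text
time_s: 4.68
ee_pos: [0.424, 0.3094, 0.0451]
eef_rot: [3.141, 0.0, 1.431]
force: [-2.3, 0.8, -0.1]
grip_width: 0.0179
```

Run:
```python
from h import *
go([(.424,.3094,.15,1.432),(.652,.155,.14,1.432)])
```

```text
lin [   0.     0.1 -104.9] turn [ 0.001  0.    -0.001]
lin [-121.1  247.4  -94.7] turn [ 0.001  0.    -0.001]
```

>>> play_rows(
  moves=[
    {"claw": 0.1,"linear": [0,0,-15],"turn": [0,0,0]},
    {"claw": 0.1,"linear": [0,0,-45],"turn": [0,0,0]},
    {"claw": 0.1,"linear": [0,0,-100],"turn": [0,0,0]},
    {"claw": 0.1,"linear": [-24,50,-105],"turn": [0,0,0]},
    {"claw": 0.1,"linear": [-50,102,-105],"turn": [0,0,0]},
    {"claw": 0.1,"linear": [-77,157,-105],"turn": [0,0,0]},
    {"claw": 0.1,"linear": [-102,208,-100],"turn": [0,0,0]},
    {"claw": 0.1,"linear": [-121,247,-95],"turn": [0,0,0]},
  ],
)

```text
time_s: 5.68
ee_pos: [0.6534, 0.1534, 0.1413]
eef_rot: [3.14, -0.0, 1.43]
force: [-0.3, 0.3, -1.1]
grip_width: 0.0174
```

>>> play_rows(
  moves=[
    {"claw": 0.1,"linear": [0,0,0],"turn": [0,0,0]},
    {"claw": 0.1,"linear": [0,0,0],"turn": [0,0,0]},
  ],
)

```text
time_s: 5.92
ee_pos: [0.6532, 0.1535, 0.142]
eef_rot: [3.139, -0.0, 1.43]
force: [0.7, 0.3, -1.0]
grip_width: 0.0178
```

Run:
```python
from h import *
T=tool(); np.save('T4.npy',T); c=vision.camera('wrist'); cv2.imwrite('pics/w4.png',c); print(T,get_obs()['joint_vel'])
print(proj('wrist',[(.660,.2143,.035)],T),proj('wrist',[(T@np.r_[0,0,z,1])[:3] for z in (.036,.01,-.04)],T))
```

```text
[[ 0.1405  0.9901  0.0024  0.6532]
 [ 0.9901 -0.1405 -0.0001  0.1535]
 [ 0.0002  0.0023 -1.      0.142 ]
 [ 0.      0.      0.      1.    ]] [ 0.0109 -0.0051  0.0069 -0.0001 -0.0029  0.0005]
[[310.8804 119.0834]] [[313.4647 220.9553]
 [313.3963 235.1041]
 [313.2008 275.5121]]
```

View pics/w4.png

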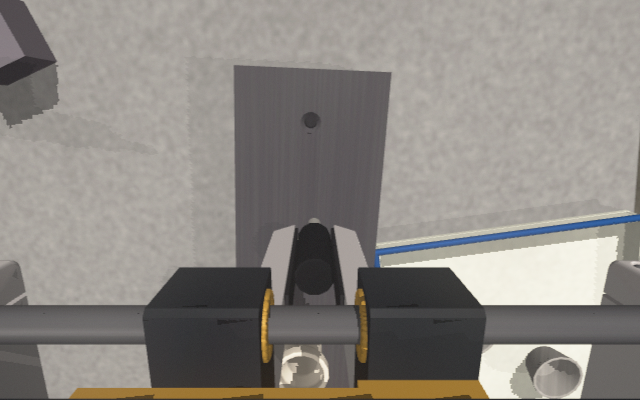

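Run:
```python
from h import *
T=np.load('T4.npy'); c=cv2.imread('pics/w4.png')
a=c[95:145,285:335]; b=c[205:300,260:370]
cv2.imwrite('pics/c7.png',cv2.resize(a,None,fx=8,fy=8,interpolation=0))
cv2.imwrite('pics/c8.png',cv2.resize(b,None,fx=6,fy=6,interpolation=2))
g=cv2.cvtColor(a,cv2.COLOR_BGR2GRAY).astype(float)
m=g<40; ys,xs=np.nonzero(m); print(g.min(),np.median(g),len(xs),xs.mean()+285,ys.mean()+95)
print(g[18:34,16:36].astype(int))
```

```text
49.0 93.0 0 nan nan
[[95 95 91 91 83 68 64 60 61 59 59 59 58 67 75 85 92 94 96 92]
 [96 92 84 71 65 62 61 59 59 60 61 58 59 61 62 64 82 95 93 92]
 [95 89 73 65 64 62 61 61 58 61 61 60 60 59 62 62 67 84 95 92]
 [94 83 68 66 65 63 62 61 61 61 61 61 61 59 60 61 64 74 87 92]
 [86 75 67 67 64 63 62 60 61 62 62 62 59 61 61 63 64 66 74 86]
 [83 72 71 67 63 60 61 60 63 61 61 61 63 60 61 64 67 67 74 86]
 [81 75 72 66 59 60 61 61 62 63 62 61 62 61 61 63 64 64 71 82]
 [80 74 74 65 59 60 63 62 62 61 62 62 61 61 62 60 62 67 74 79]
 [81 77 75 62 55 60 59 62 62 63 63 60 60 59 60 64 69 72 74 77]
 [82 79 79 63 56 58 61 60 61 63 60 61 61 62 60 65 71 74 76 81]
 [84 81 81 69 54 57 59 61 63 61 61 60 61 61 58 64 74 77 79 84]
 [86 83 82 78 60 54 61 60 63 62 60 61 59 61 55 66 78 78 81 86]
 [87 84 84 84 67 49 55 62 61 63 62 59 59 55 58 74 82 81 83 88]
 [89 86 86 86 82 65 54 53 57 58 58 53 55 53 70 82 85 83 84 88]
 [91 88 86 86 88 90 79 64 50 52 52 52 65 83 88 87 85 86 89 92]
 [92 90 87 88 90 91 94 90 83 79 81 79 84 90 90 86 84 89 91 92]]<stdin>:7: RuntimeWarning: Mean of empty slice.
  ret = ret.dtype.type(ret / rcount)
```

View pics/c7.png

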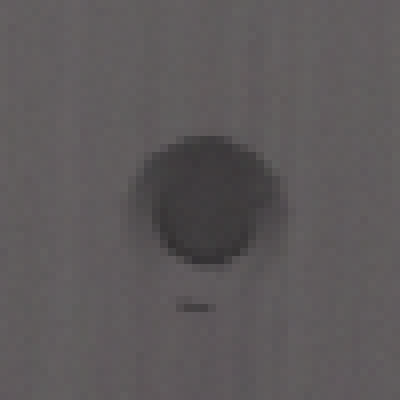

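View pics/c8.png

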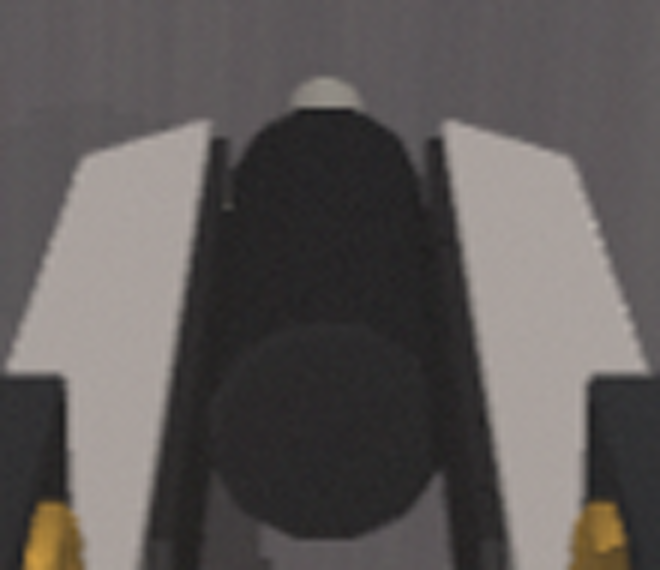

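Run:
```python
from h import *
T=np.load('T4.npy'); 
p=ray('wrist',[(310.5,121.6)],.035,T)[0]; print(p)
# from block corners
q=ray('wrist',[(235,66),(391,72.5)],.035,T); print(q)
d=q[1]-q[0]; d/=np.linalg.norm(d); n=np.array([d[1],-d[0],0]); print(np.linalg.norm(q[1]-q[0]), q.mean(0)+n*.04, 'yaw',np.arctan2(d[1],d[0]))
P=p-T[:3,1]*.0004+T[:3,0]*.0003
go([(P[0],P[1],.105,1.432),(P[0],P[1],.083,1.432)])
```

```text
[0.6594 0.2124 0.035 ]
[[0.6086 0.2614 0.035 ]
 [0.7255 0.2401 0.035 ]]
0.11881713941330231 [0.6599 0.2114 0.035 ] yaw -0.18045166108671
lin [59.  -2.3 37.2] turn [ 0.002 -0.    -0.001]
lin [59.  -2.4 59.2] turn [ 0.002 -0.    -0.001]
```

>>> play_rows(
  moves=[
    {"claw": 0.1,"linear": [30,-1,10],"turn": [0.002,0,0]},
    {"claw": 0.1,"linear": [59,-2.4,30],"turn": [0.002,0,0]},
    {"claw": 0.1,"linear": [59,-2.4,55],"turn": [0.002,0,0]},
    {"claw": 0.1,"linear": [59,-2.4,60],"turn": [0.002,0,0]},
    {"claw": 0.1,"linear": [59,-2.4,60],"turn": [0.002,0,0]},
  ],
)

```text
time_s: 6.6
ee_pos: [0.659, 0.213, 0.0832]
eef_rot: [3.14, -0.001, 1.431]
force: [0.4, -0.1, -0.1]
grip_width: 0.0176
```

Run:
```python
from h import *
T=tool(); np.save('T5.npy',T); c=vision.camera('wrist'); cv2.imwrite('pics/w5.png',c); print(T,get_obs()['joint_vel'])
print(proj('wrist',[(.6594,.2124,.035)],T))
b=c[190:310,250:370]
cv2.imwrite('pics/c9.png',cv2.resize(b,None,fx=5,fy=5,interpolation=2))
```

```text
[[ 0.1394  0.9902  0.0012  0.659 ]
 [ 0.9902 -0.1394  0.0004  0.213 ]
 [ 0.0006  0.0012 -1.      0.0832]
 [ 0.      0.      0.      1.    ]] [-0.0055 -0.0031 -0.007   0.001  -0.0043 -0.0002]
[[314.2001 216.1882]]
```

View pics/c9.png

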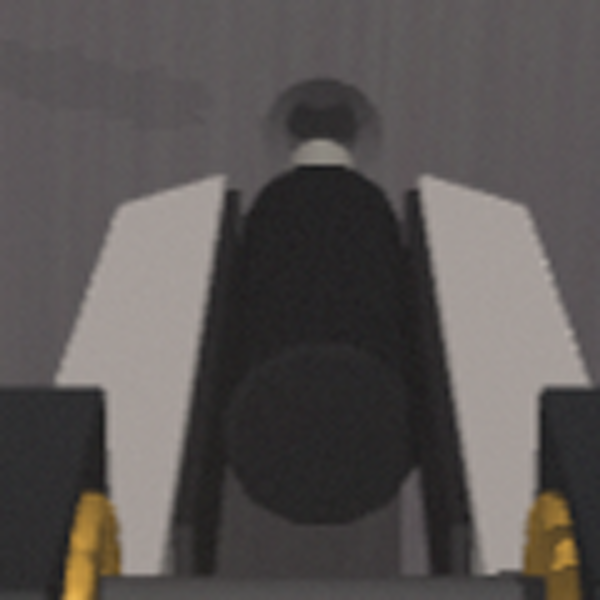

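>>> play_rows(
  moves=[
    {"claw": 0.1,"linear": [-0.3,0.3,8],"turn": [0.001,0,0]},
    {"claw": 0.1,"linear": [-0.3,0.3,14],"turn": [0.001,0,0]},
    {"claw": 0.1,"linear": [-0.3,0.3,18],"turn": [0.001,0,0]},
    {"claw": 0.1,"linear": [-0.3,0.3,20],"turn": [0.001,0,0]},
  ],
)

```text
time_s: 7.15
ee_pos: [0.6595, 0.2125, 0.0632]
eef_rot: [3.141, -0.001, 1.431]
force: [0.0, 0.2, 0.0]
grip_width: 0.0172
```

>>> play_rows(
  moves=[
    {"claw": 0.1,"linear": [0,0,5],"turn": [0,0,0]},
    {"claw": 0.1,"linear": [0,0,10],"turn": [0,0,0]},
    {"claw": 0.1,"linear": [0,0,14],"turn": [0,0,0]},
    {"claw": 0.1,"linear": [0,0,17],"turn": [0,0,0]},
    {"claw": 0.1,"linear": [0,0,19],"turn": [0,0,0]},
    {"claw": 0.1,"linear": [0,0,19],"turn": [0,0,0]},
  ],
)

```text
time_s: 7.9
ee_pos: [0.6596, 0.2126, 0.0451]
eef_rot: [3.141, -0.001, 1.431]
force: [-3.5, -0.9, 6.2]
grip_width: 0.0176
```

>>> play_rows(
  moves=[
    {"claw": 0.1,"linear": [0,0,1],"turn": [0,0,0]},
    {"claw": 0.1,"linear": [0,0,2],"turn": [0,0,0]},
    {"claw": 0.1,"linear": [0,0,2],"turn": [0,0,0]},
  ],
)

```text
time_s: 8.28
ee_pos: [0.6597, 0.2127, 0.045]
eef_rot: [3.14, -0.001, 1.431]
force: [-8.6, -3.0, 15.5]
grip_width: 0.0177
```

>>> play_rows(
  moves=[
    {"claw": 0.1,"linear": [0,0,0],"turn": [0,0,0]},
    {"claw": 0.6,"linear": [0,0,0],"turn": [0,0,0]},
    {"claw": 0.6,"linear": [0,0,0],"turn": [0,0,0]},
    {"claw": 0.6,"linear": [0,0,0],"turn": [0,0,0]},
    {"claw": 0.6,"linear": [0,0,0],"turn": [0,0,0]},
  ],
)

```text
time_s: 8.9
ee_pos: [0.6597, 0.2126, 0.0449]
eef_rot: [3.14, -0.001, 1.431]
force: [-0.1, -0.2, 0.2]
grip_width: 0.0537
```

>>> play_rows(
  moves=[
    {"claw": 0.6,"linear": [0,0,-20],"turn": [0,0,0]},
    {"claw": 0.6,"linear": [0,0,-60],"turn": [0,0,0]},
    {"claw": 1,"linear": [-20,0,-120],"turn": [0,0,0]},
    {"claw": 1,"linear": [-75,0,-150],"turn": [0,0,0]},
    {"claw": 1,"linear": [-130,0,-180],"turn": [0,0,0]},
    {"claw": 1,"linear": [-130,0,-180],"turn": [0,0,0]},
    {"claw": 1,"linear": [-130,0,-180],"turn": [0,0,0]},
  ],
)

```text
time_s: 9.78
ee_pos: [0.6412, 0.0841, 0.2255]
eef_rot: [3.14, -0.001, 1.43]
force: [0.6, -0.5, -0.6]
grip_width: 0.094
```

Run:
```python
from h import *
T=tool(); np.save('T6.npy',T); c=vision.camera('wrist'); cv2.imwrite('pics/w6.png',c); print(T,get_obs()['joint_vel'],get_obs()['grip_width'])
s=vision.camera('scene'); cv2.imwrite('pics/s6.png',cv2.resize(s[190:320,230:430],None,fx=4,fy=4,interpolation=2))
```

```text
[[ 0.1399  0.9902  0.0022  0.6412]
 [ 0.9902 -0.1399  0.0011  0.0841]
 [ 0.0014  0.002  -1.      0.2255]
 [ 0.      0.      0.      1.    ]] [ 0.0132  0.0173  0.0036 -0.0002 -0.0025 -0.0022] 0.0940283706566388
```

View pics/w6.png

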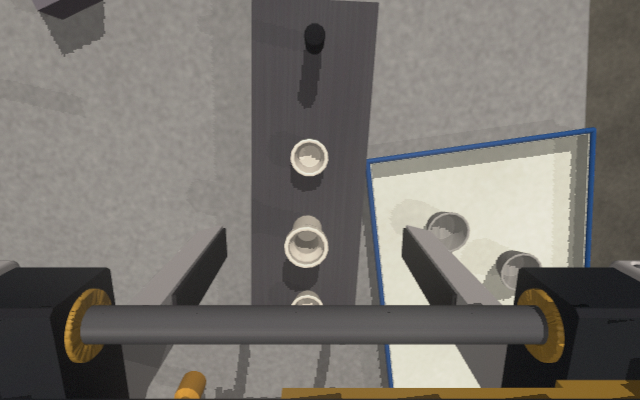

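View pics/s6.png

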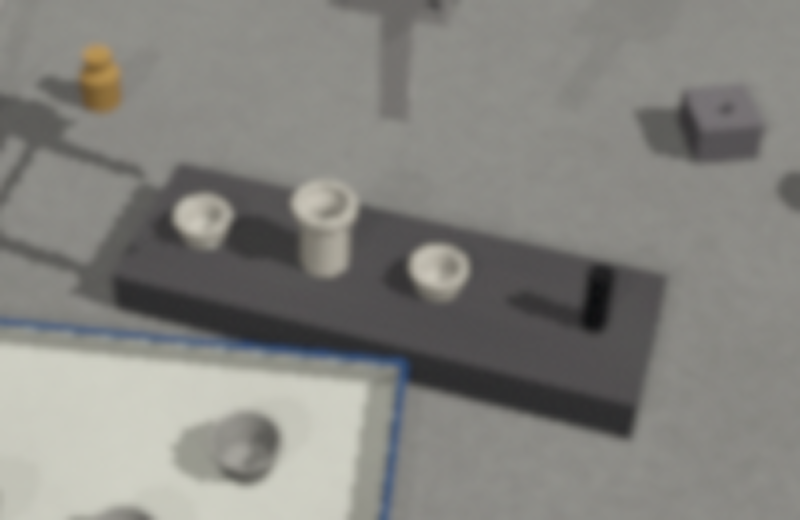

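Run:
```python
from h import *
T=np.load('T6.npy')
print('cruc',ray('wrist',[(306,246)],.09,T),'cup',ray('wrist',[(309.5,157)],.055,T),'probe top',ray('wrist',[(315,36)],.085,T))
e=ray('wrist',[(252,0),(252,280)],.035,T); d=e[0]-e[1]; print('block yaw left edge',-np.arctan2(d[0],d[1]))
e=ray('wrist',[(379,3),(355,300)],.035,T); d=e[0]-e[1]; print('right',-np.arctan2(d[0],d[1]))
# tongs approx
a=ray('top',[(390+82/4,120+235/4),(390+163/4,120+230/4)],.06); b=ray('top',[(390+152/4,120+565/4)],.06)
print(a,b); d=a.mean(0)-b[0]; print(np.linalg.norm(d),np.arctan2(d[1],d[0]), b[0]+d*150/262)
```

```text
cruc [[0.6264 0.0292 0.09  ]] cup [[0.6407 0.1074 0.055 ]] probe top [[0.6606 0.2106 0.085 ]]
block yaw left edge -0.18191450999655862
right -0.18611579741351064
[[ 0.5422 -0.2845  0.06  ]
 [ 0.5444 -0.3481  0.06  ]] [[ 0.2844 -0.328   0.06  ]]
0.2591953793295723 0.04504967146242727 [ 0.4326 -0.3213  0.06  ]
```

Run:
```python
from h import *
go([(.40,-.32,.25,.045)])
```

```text
lin [-434.3 -182.6  -26.3] turn [-0.    -0.001  1.387]
```

>>> play_rows(
  moves=[
    {"claw": 1,"linear": [-54,-23,-25],"turn": [0,0,0.17]},
    {"claw": 1,"linear": [-108,-46,-26],"turn": [0,0,0.34]},
    {"claw": 1,"linear": [-163,-68,-26],"turn": [0,0,0.51]},
    {"claw": 1,"linear": [-217,-91,-26],"turn": [0,0,0.69]},
    {"claw": 1,"linear": [-271,-114,-26],"turn": [0,0,0.86]},
    {"claw": 1,"linear": [-325,-137,-26],"turn": [0,0,1.03]},
    {"claw": 1,"linear": [-380,-160,-26],"turn": [0,0,1.2]},
    {"claw": 1,"linear": [-434,-182,-26],"turn": [0,0,1.387]},
  ],
)

```text
time_s: 10.88
ee_pos: [0.4001, -0.3205, 0.2494]
eef_rot: [-3.14, 0.0, 0.041]
force: [0.8, 0.2, 0.7]
grip_width: 0.094
```

Run:
```python
from h import *
go([(.40,-.32,.25,.045)])
```

```text
lin [-0.1 -0.5 -0.6] turn [-0.002  0.    -0.004]
```

>>> play_rows(
  moves=[
    {"claw": 1,"linear": [0,0,0],"turn": [-0.001,0,0]},
    {"claw": 1,"linear": [0,0,0],"turn": [-0.001,0,0]},
  ],
)

```text
time_s: 11.12
ee_pos: [0.4006, -0.3197, 0.2489]
eef_rot: [-3.14, 0.001, 0.043]
force: [1.3, -0.6, -0.3]
grip_width: 0.0942
```

Run:
```python
from h import *
T=tool(); np.save('T7.npy',T); c=vision.camera('wrist'); cv2.imwrite('pics/w7.png',c); print(T,get_obs()['joint_vel'])
```

```text
[[ 0.9991  0.0426 -0.0008  0.4006]
 [ 0.0426 -0.9991  0.0015 -0.3197]
 [-0.0007 -0.0015 -1.      0.2489]
 [ 0.      0.      0.      1.    ]] [ 0.0104 -0.0056 -0.0003 -0.0012  0.0007  0.0006]
```

View pics/w7.png

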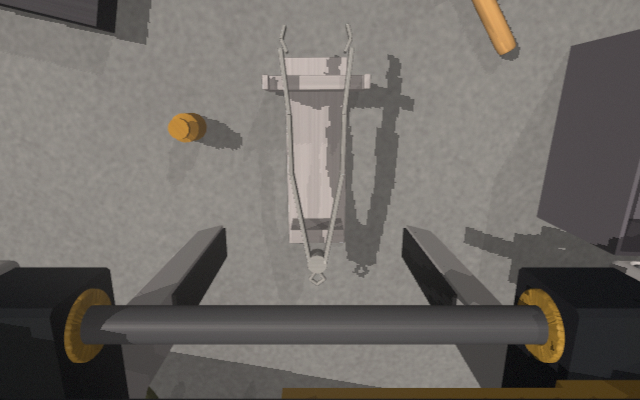

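Run:
```python
from h import *
c=cv2.imread('pics/w7.png')
cv2.imwrite('pics/c10.png',cv2.resize(c[15:215,245:395],None,fx=3.9,fy=2.9,interpolation=2))
cv2.imwrite('pics/c11.png',cv2.resize(c[15:115,245:395],None,fx=5.3,fy=5.3,interpolation=2))
```

View pics/c11.png

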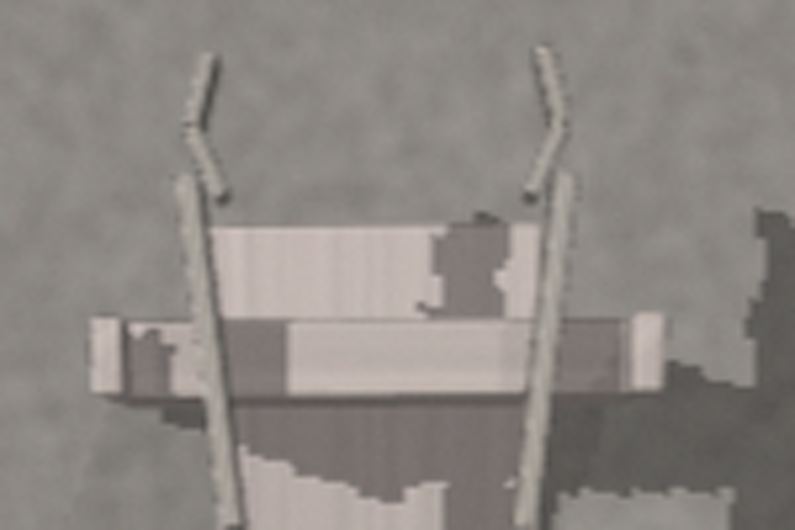

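Run:
```python
from h import *
c=cv2.imread('pics/w7.png')
cv2.imwrite('pics/c12.png',cv2.resize(c[80:290,260:380],None,fx=5,fy=2.8,interpolation=2))
```

```text
(no output)
```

View pics/c12.png

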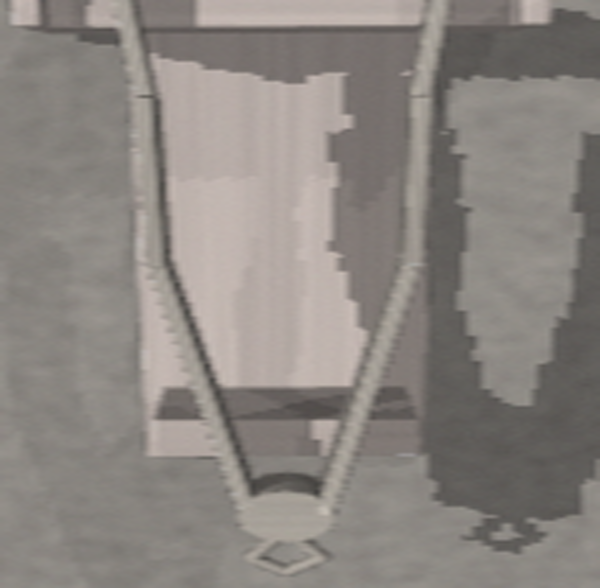

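Run:
```python
from h import *
T=np.load('T7.npy')
f=lambda p:(p[0]/5+260-.5,p[1]/2.8+80-.5)
L=ray('wrist',[f((146,96)),f((158,262))],.072,T);Rr=ray('wrist',[f((420,96)),f((412,262))],.072,T)
print('L',L,'R',Rr); m=(L+Rr)/2; print('mid',m,m.mean(0)); d=m[0]-m[1]; print('len',np.linalg.norm(L[0]-L[1]),'yaw',np.arctan2(d[1],d[0]),'gap',np.linalg.norm(L-Rr,axis=1))
g=lambda p:(p[0]/5.3+245-.5,p[1]/5.3+15-.5)
e=ray('wrist',[g((106,356)),g((647,351))],.063,T); print('ears',e,np.linalg.norm(e[0]-e[1])); d=e[0]-e[1]; print('yaw',-np.arctan2(d[0],d[1]),e.mean(0))
j=ray('wrist',[g((190,125)),g((565,122))],.066,T); print('jaws',j,j.mean(0))
p=ray('wrist',[f((285,515))],.066,T); print('pivot~',p)
d=j.mean(0)-p[0];print(np.arctan2(d[1],d[0]), np.linalg.norm(d))
```

```text
L [[ 0.4638 -0.2921  0.072 ]
 [ 0.4054 -0.296   0.072 ]] R [[ 0.466  -0.3454  0.072 ]
 [ 0.4076 -0.3474  0.072 ]]
mid [[ 0.4649 -0.3187  0.072 ]
 [ 0.4065 -0.3217  0.072 ]] [ 0.4357 -0.3202  0.072 ]
len 0.05856056293250885 yaw 0.0507027397160494 gap [0.0534 0.0515]
ears [[ 0.4932 -0.267   0.063 ]
 [ 0.4983 -0.3667  0.063 ]] 0.09977325160816819
yaw 0.05097279026530373 [ 0.4958 -0.3168  0.063 ]
jaws [[ 0.5329 -0.282   0.066 ]
 [ 0.5362 -0.3487  0.066 ]] [ 0.5346 -0.3153  0.066 ]
pivot~ [[ 0.3049 -0.3262  0.066 ]]
0.0472731086121975 0.22995503055320324
```

Run:
```python
from h import *
go([(.4353,-.320,.12,.0505),(.4353,-.320,.041,.0505)])
```

```text
lin [ 34.4   2.3 129. ] turn [-0.001  0.    -0.007]
lin [ 34.5   2.4 208. ] turn [-0.001  0.    -0.007]
```

>>> play_rows(
  moves=[
    {"claw": 1,"linear": [17,1,45],"turn": [-0.001,0,-0.007]},
    {"claw": 1,"linear": [34.5,2,90],"turn": [-0.001,0,-0.007]},
    {"claw": 1,"linear": [34.5,2.3,130],"turn": [-0.001,0,-0.007]},
    {"claw": 1,"linear": [34.5,2.3,165],"turn": [-0.001,0,-0.007]},
    {"claw": 1,"linear": [34.5,2.3,195],"turn": [-0.001,0,-0.007]},
    {"claw": 1,"linear": [34.5,2.4,208],"turn": [-0.001,0,-0.007]},
    {"claw": 1,"linear": [34.5,2.4,208],"turn": [-0.001,0,-0.007]},
    {"claw": 1,"linear": [34.5,2.4,208],"turn": [-0.001,0,-0.007]},
  ],
)

```text
time_s: 12.18
ee_pos: [0.4361, -0.3202, 0.0422]
eef_rot: [3.141, -0.001, 0.051]
force: [0.7, 0.5, -0.1]
grip_width: 0.0938
```

Run:
```python
from h import *
T=tool(); np.save('T8.npy',T); c=vision.camera('wrist'); cv2.imwrite('pics/w8.png',c); print(T,get_obs()['joint_vel'])
```

```text
[[ 0.9987  0.0511  0.001   0.4361]
 [ 0.0511 -0.9987 -0.0009 -0.3202]
 [ 0.0009  0.001  -1.      0.0422]
 [ 0.      0.      0.      1.    ]] [-0.003   0.0006  0.0044  0.0006 -0.0055  0.0004]
```

View pics/w8.png

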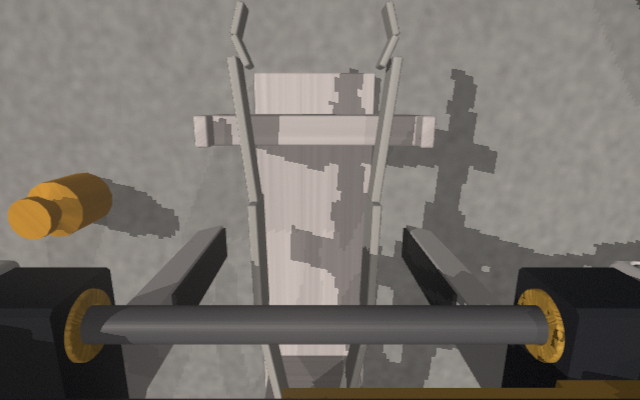

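>>> play_rows(
  force=25,
  moves=[
    {"claw": 0.55,"linear": [0,0,0],"turn": [0,0,0]},
    {"claw": 0.55,"linear": [0,0,0],"turn": [0,0,0]},
    {"claw": 0.55,"linear": [0,0,0],"turn": [0,0,0]},
    {"claw": 0.55,"linear": [0,0,0],"turn": [0,0,0]},
    {"claw": 0.55,"linear": [0,0,0],"turn": [0,0,0]},
    {"claw": 0.55,"linear": [0,0,0],"turn": [0,0,0]},
  ],
)

```text
time_s: 12.98
ee_pos: [0.4361, -0.3203, 0.0423]
eef_rot: [3.14, -0.001, 0.051]
force: [0.2, -1.4, -0.1]
grip_width: 0.0521
```

>>> play_rows(
  moves=[
    {"claw": 0.55,"linear": [0,0,-10],"turn": [0,0,0]},
    {"claw": 0.55,"linear": [0,0,-30],"turn": [0,0,0]},
    {"claw": 0.55,"linear": [0,0,-60],"turn": [0,0,0]},
    {"claw": 0.55,"linear": [0,0,-100],"turn": [0,0,0]},
    {"claw": 0.55,"linear": [0,0,-120],"turn": [0,0,0]},
    {"claw": 0.55,"linear": [0,0,-120],"turn": [0,0,0]},
  ],
)

```text
time_s: 13.72
ee_pos: [0.4363, -0.3206, 0.1639]
eef_rot: [3.138, -0.003, 0.051]
force: [-0.6, -1.1, -0.9]
grip_width: 0.0519
```

Run:
```python
from h import *
T=tool(); np.save('T9.npy',T); c=vision.camera('wrist'); cv2.imwrite('pics/w9.png',c); print(T,get_obs()['force'],get_obs()['grip_width'])
print('proj jaw pt', proj('wrist',[(T@np.r_[.1,0,-.019,1])[:3],(T@np.r_[.1,0,-.025,1])[:3]],T))
s=vision.camera('scene'); cv2.imwrite('pics/s9.png',cv2.resize(s[80:260,130:330],None,fx=4,fy=3.3,interpolation=2))
d=np.deg2rad
a=-.18
x,y=.626,.0265
for back in (.26,.18):
    print(back,x-back*np.cos(a),y-back*np.sin(a)); go([(x-back*np.cos(a),y-back*np.sin(a),.15,a)])
```

```text
[[ 0.9987  0.0509  0.0034  0.4363]
 [ 0.0509 -0.9987 -0.003  -0.3206]
 [ 0.0033  0.0032 -1.      0.1639]
 [ 0.      0.      0.      1.    ]] [ 0.8857  0.056  -0.7459] 0.052179629507055174
proj jaw pt [[313.6257  33.2786]
 [313.5989  30.2247]]
0.26 0.3702006398750884 0.07304768909071428
lin [ -45.4 -395.8   11.4] turn [ 0.    -0.     0.231]
0.18 0.4489081352981381 0.05872532321664835
lin [  32.5 -377.5   11.4] turn [ 0.    -0.     0.231]
```

View pics/w9.png

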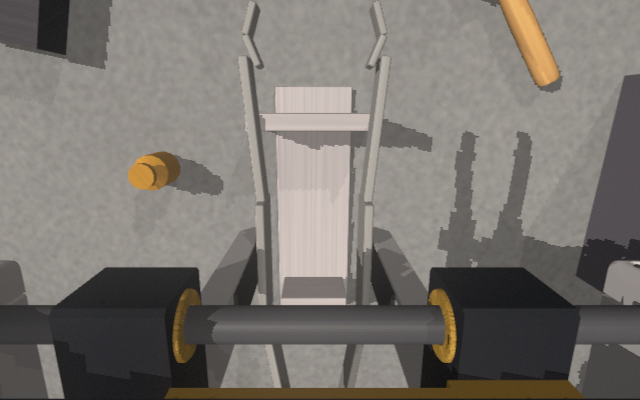

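View pics/s9.png

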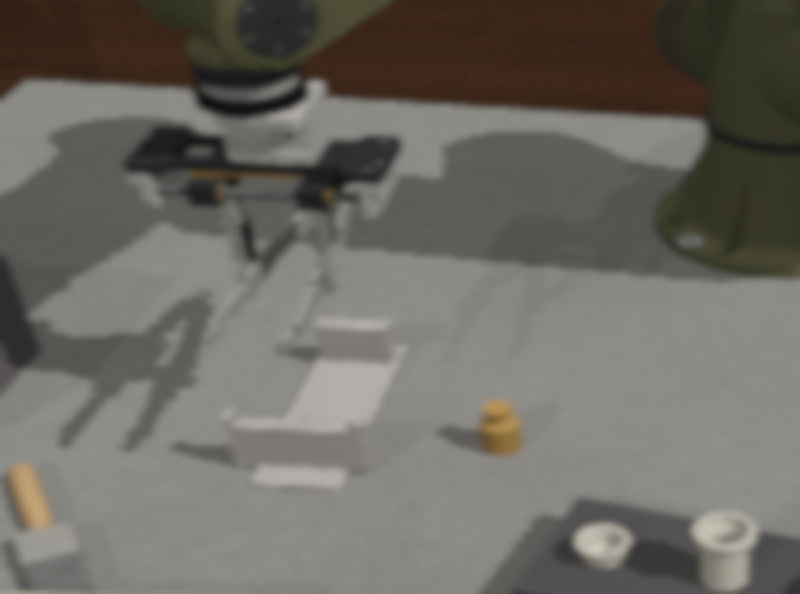

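Run:
```python
from h import *
go([(.488,.053,.30,-.182)])
```

```text
lin [  71.3 -369.7 -138.6] turn [ 0.    -0.     0.233]
```

>>> play_rows(
  moves=[
    {"claw": 0.55,"linear": [8,-30,-40],"turn": [0,0,0]},
    {"claw": 0.55,"linear": [16,-80,-80],"turn": [0,0,0.04]},
    {"claw": 0.55,"linear": [26,-135,-120],"turn": [0,0,0.08]},
    {"claw": 0.55,"linear": [38,-195,-138],"turn": [0,0,0.12]},
    {"claw": 0.55,"linear": [50,-255,-138],"turn": [0,0,0.16]},
    {"claw": 0.55,"linear": [61,-315,-138],"turn": [0,0,0.2]},
    {"claw": 0.55,"linear": [71,-355,-138],"turn": [0,0,0.233]},
    {"claw": 0.55,"linear": [71,-370,-138],"turn": [0,0,0.233]},
  ],
)

```text
time_s: 14.82
ee_pos: [0.4875, 0.0554, 0.2981]
eef_rot: [3.141, 0.002, -0.18]
force: [-0.4, -1.2, -1.7]
grip_width: 0.0518
```

>>> play_rows(
  moves=[
    {"claw": 0.55,"linear": [0,0,0],"turn": [0,0,0]},
    {"claw": 0.55,"linear": [0,0,0],"turn": [0,0,0]},
    {"claw": 0.55,"linear": [0,0,0],"turn": [0,0,0]},
  ],
)

```text
time_s: 15.2
ee_pos: [0.4875, 0.0543, 0.298]
eef_rot: [3.141, 0.002, -0.181]
force: [-0.7, -0.4, -1.4]
grip_width: 0.0516
```

Run:
```python
from h import *
T=tool(); np.save('T10.npy',T); c=vision.camera('wrist'); cv2.imwrite('pics/w10.png',c); print(T,get_obs()['joint_vel'])
```

```text
[[ 0.9836 -0.1801 -0.002   0.4875]
 [-0.1801 -0.9836 -0.0006  0.0543]
 [-0.0019  0.0009 -1.      0.298 ]
 [ 0.      0.      0.      1.    ]] [ 0.0052 -0.0011 -0.0029  0.0001  0.0012  0.0044]
```

View pics/w10.png

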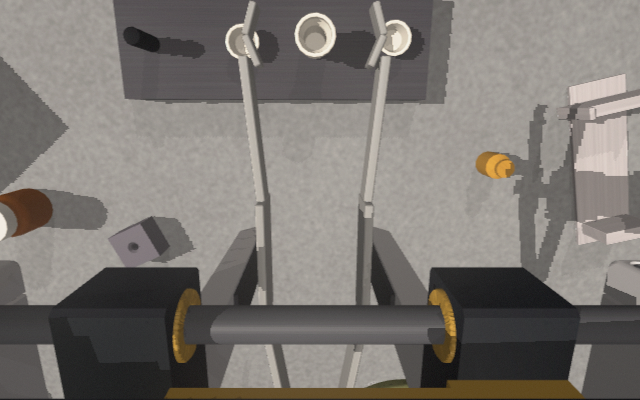

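Run:
```python
from h import *
T=np.load('T10.npy'); c=cv2.imread('pics/w10.png')
cv2.imwrite('pics/c13.png',cv2.resize(c[0:70,220:420],None,fx=4,fy=4,interpolation=2))
print(ray('wrist',[(315,34)],.09,T), np.linalg.inv(T)@np.r_[ray('wrist',[(315,34)],.09,T)[0],1])
print(ray('wrist',[(239,41),(397,37)],.055,T))
```

```text
[[0.6266 0.0277 0.09  ]] [0.1421 0.0009 0.2077 1.    ]
[[ 0.6411  0.11    0.055 ]
 [ 0.6137 -0.0616  0.055 ]]
```

View pics/c13.png

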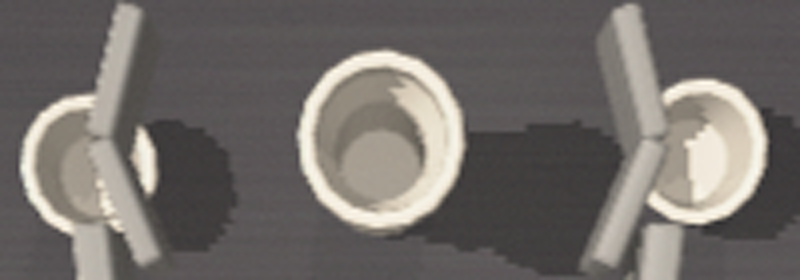

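Run:
```python
from h import *
a=-.181;C=np.array([.6266,.0275]);u=np.array([np.cos(a),np.sin(a)])
for b,z in((.19,.298),(.19,.044),(.1,.044)):
    p=C-b*u; go([(p[0],p[1],z,a)])
```

```text
lin [-48.3   1.5   0.1] turn [0.001 0.002 0.   ]
lin [-47.9   1.2 254.1] turn [0.001 0.002 0.   ]
lin [ 42.1   1.2 254. ] turn [0.001 0.002 0.   ]
```

>>> play_rows(
  moves=[
    {"claw": 0.55,"linear": [-24,1,10],"turn": [0.001,0.002,0]},
    {"claw": 0.55,"linear": [-48,1.2,50],"turn": [0.001,0.002,0]},
    {"claw": 0.55,"linear": [-48,1.2,100],"turn": [0.001,0.002,0]},
    {"claw": 0.55,"linear": [-48,1.2,150],"turn": [0.001,0.002,0]},
    {"claw": 0.55,"linear": [-48,1.2,200],"turn": [0.001,0.002,0]},
    {"claw": 0.55,"linear": [-48,1.2,235],"turn": [0.001,0.002,0]},
    {"claw": 0.55,"linear": [-48,1.2,254],"turn": [0.001,0.002,0]},
    {"claw": 0.55,"linear": [-48,1.2,254],"turn": [0.001,0.002,0]},
  ],
)

```text
time_s: 16.25
ee_pos: [0.439, 0.0613, 0.0433]
eef_rot: [3.141, 0.002, -0.182]
force: [0.1, 0.4, -0.3]
grip_width: 0.0517
```

Run:
```python
from h import *
T=tool(); c=vision.camera('wrist'); cv2.imwrite('pics/w11.png',c); s=vision.camera('scene'); print(T,get_obs()['joint_vel'],get_obs()['force'])
cv2.imwrite('pics/s11.png',cv2.resize(s[150:310,220:420],None,fx=4,fy=3.6,interpolation=2))
a=-.181;C=np.array([.6266,.0275]);u=np.array([np.cos(a),np.sin(a)])
for b,z in((.19,.044),(.1,.044)):
    p=C-b*u; go([(p[0],p[1],z,a)])
```

```text
[[ 0.9835 -0.1807 -0.002   0.439 ]
 [-0.1807 -0.9835 -0.0001  0.0613]
 [-0.002   0.0004 -1.      0.0433]
 [ 0.      0.      0.      1.    ]] [ 0.0033 -0.0126 -0.0051 -0.0003 -0.001   0.0002] [ 0.3422  0.0836 -0.7379]
lin [-0.4 -0.2  0.9] turn [-0.    -0.001 -0.001]
lin [89.6 -0.2  1. ] turn [-0.    -0.001 -0.001]
```

View pics/w11.png

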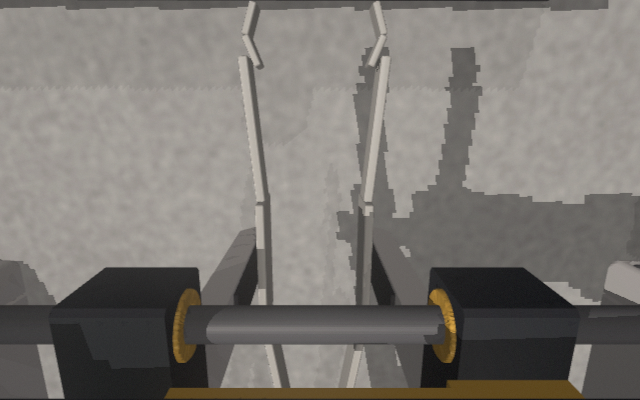

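View pics/s11.png

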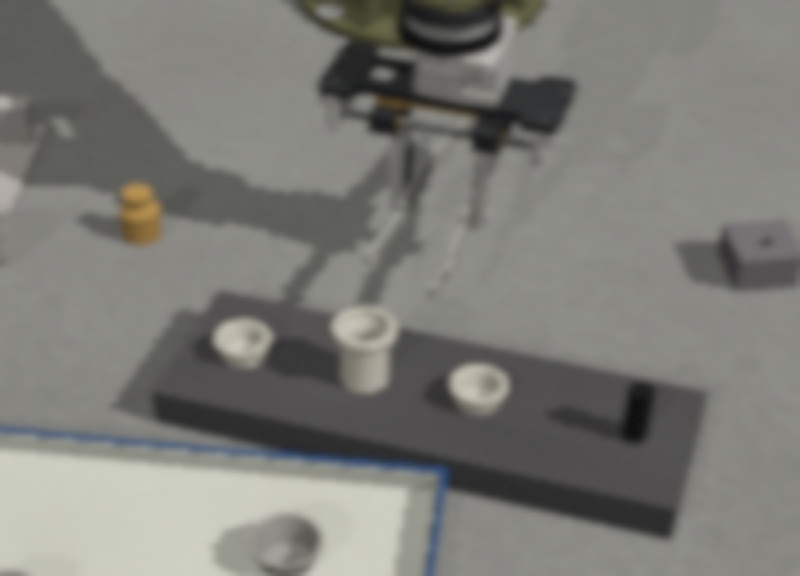

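>>> play_rows(
  moves=[
    {"claw": 0.55,"linear": [15,0,-0.5],"turn": [0,-0.001,0]},
    {"claw": 0.55,"linear": [35,0,-0.5],"turn": [0,-0.001,0]},
    {"claw": 0.55,"linear": [50,0,-0.5],"turn": [0,-0.001,0]},
    {"claw": 0.55,"linear": [55,0,-0.5],"turn": [0,-0.001,0]},
    {"claw": 0.55,"linear": [55,0,-0.5],"turn": [0,-0.001,0]},
  ],
)

```text
time_s: 16.98
ee_pos: [0.4942, 0.0515, 0.0459]
eef_rot: [-3.141, -0.001, -0.182]
force: [-1.3, 0.6, -1.1]
grip_width: 0.0518
```

Run:
```python
from h import *
T=tool(); c=vision.camera('wrist'); cv2.imwrite('pics/w12.png',c[:300]); print(T[:3,3],get_obs()['force'])
a=-.181;C=np.array([.6266,.0275]);u=np.array([np.cos(a),np.sin(a)])
for b,z in((.1,.044),):
    p=C-b*u; go([(p[0],p[1],z,a)])
```

```text
[0.4942 0.0515 0.0459] [ 0.0733 -0.124  -1.2338]
lin [34.8 -0.2  1.8] turn [-0. -0. -0.]
```

View pics/w12.png

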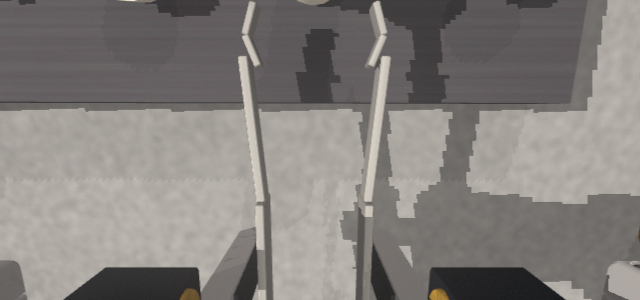

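>>> play_rows(
  moves=[
    {"claw": 0.55,"linear": [10,0,1.5],"turn": [0,0,0]},
    {"claw": 0.55,"linear": [20,-0.2,1.7],"turn": [0,0,0]},
    {"claw": 0.55,"linear": [22,-0.2,1.7],"turn": [0,0,0]},
    {"claw": 0.55,"linear": [22,-0.2,1.7],"turn": [0,0,0]},
  ],
)

```text
time_s: 17.52
ee_pos: [0.5156, 0.0478, 0.0439]
eef_rot: [-3.141, -0.0, -0.182]
force: [-0.8, 0.5, -0.3]
grip_width: 0.0521
```

Run:
```python
from h import *
T=tool(); c=vision.camera('wrist'); cv2.imwrite('pics/w13.png',cv2.resize(c[:100,220:420],None,fx=4,fy=4,interpolation=2)); print(T[:3,3],get_obs()['force'])
print(proj('wrist',[(.6266,.0275,.09),(.6266,.0275,.062)],T))
```

```text
[0.5156 0.0478 0.0439] [ 0.0572  0.282  -1.4512]
[[313.3009 -24.5969]
 [313.505    0.026 ]]
```

View pics/w13.png

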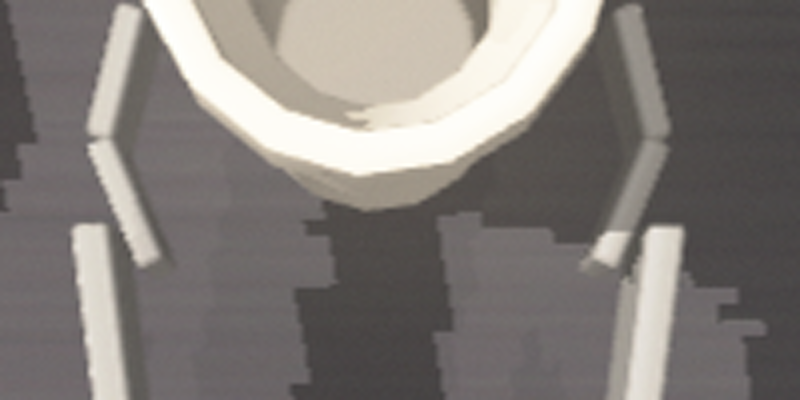

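Run:
```python
from h import *
T=tool()
a=-.181;C=np.array([.6266,.0275]);u=np.array([np.cos(a),np.sin(a)])
q=C-.021*u; print(proj('wrist',[(q[0],q[1],.09),(*(C-.016*u),.07)],T))
print(proj('wrist',[(T@np.r_[x,0,-.024,1])[:3] for x in (.0985,.1,.1015)],T))
p=C-.0995*u; go([(p[0],p[1],.044,a)])
```

```text
[[313.4692  42.4446]
 [313.5824  37.9492]]
[[313.7983  34.8221]
 [313.7969  30.8059]
 [313.7954  26.7696]]
lin [13.5 -0.  -0. ] turn [-0.    -0.    -0.001]
```

>>> play_rows(
  moves=[
    {"claw": 0.55,"linear": [8,0,0],"turn": [0,0,0]},
    {"claw": 0.55,"linear": [13,0,0],"turn": [0,0,0]},
    {"claw": 0.55,"linear": [13,0,0],"turn": [0,0,0]},
    {"claw": 0.55,"linear": [13,0,0],"turn": [0,0,0]},
  ],
)

```text
time_s: 18.08
ee_pos: [0.5281, 0.0455, 0.0439]
eef_rot: [-3.141, 0.0, -0.182]
force: [-0.6, 0.1, -1.0]
grip_width: 0.0518
```

Run:
```python
from h import *
T=tool(); c=vision.camera('wrist'); cv2.imwrite('pics/w14.png',cv2.resize(c[:100,220:420],None,fx=4,fy=4,interpolation=2)); print(T[:3,3],get_obs()['force'])
s=vision.camera('scene');cv2.imwrite('pics/s14.png',cv2.resize(s[180:300,250:400],None,fx=5,fy=5,interpolation=2))
```

```text
[0.5281 0.0455 0.0439] [ 0.4536  0.2408 -1.7144]
```

View pics/w14.png

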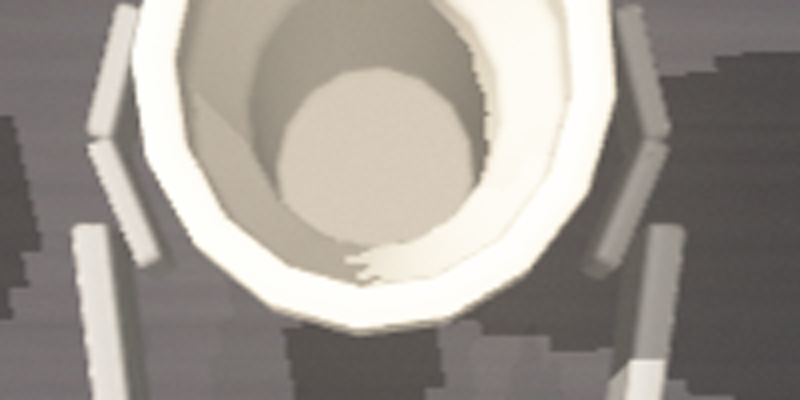

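View pics/s14.png

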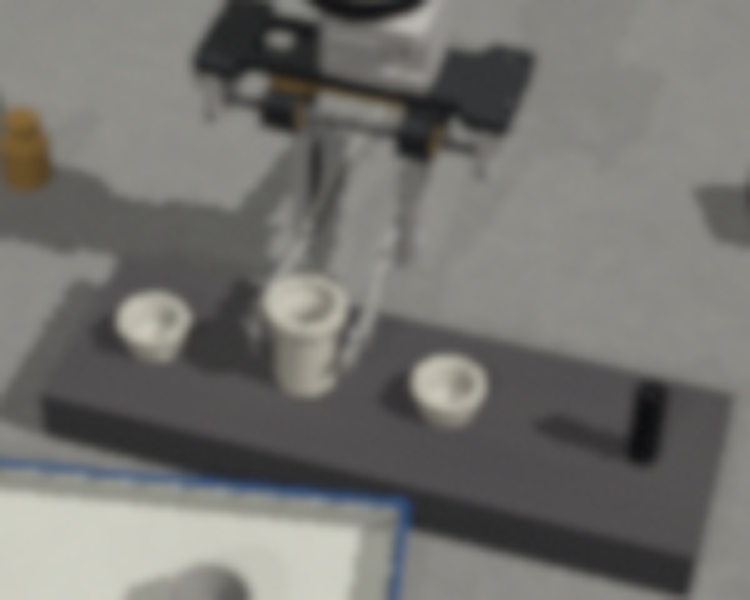

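Run:
```python
from h import *
T=tool()
for c in(.098,.0995,.101):
    print(c,proj('wrist',[(T@np.r_[c-.021,0,-.0461,1])[:3]],T))
print(get_obs()['ee_pos'])
```

```text
0.098 [[313.7413  87.2646]]
0.0995 [[313.7395  82.8838]]
0.101 [[313.7377  78.4781]]
[0.5281 0.0455 0.0439]
```

>>> play_rows(
  force=32,
  moves=[
    {"claw": 0.52,"linear": [0,0,0],"turn": [0,0,0]},
    {"claw": 0.5,"linear": [0,0,0],"turn": [0,0,0]},
    {"claw": 0.48,"linear": [0,0,0],"turn": [0,0,0]},
    {"claw": 0.46,"linear": [0,0,0],"turn": [0,0,0]},
    {"claw": 0.44,"linear": [0,0,0],"turn": [0,0,0]},
    {"claw": 0.42,"linear": [0,0,0],"turn": [0,0,0]},
    {"claw": 0.38,"linear": [0,0,0],"turn": [0,0,0]},
    {"claw": 0.3,"linear": [0,0,0],"turn": [0,0,0]},
  ],
)

```text
time_s: 19.18
ee_pos: [0.5281, 0.0455, 0.0439]
eef_rot: [-3.141, 0.0, -0.181]
force: [-0.3, 0.2, -1.1]
grip_width: 0.0408
```

>>> play_rows(
  force=35,
  moves=[
    {"claw": 0.25,"linear": [0,0,0],"turn": [0,0,0]},
    {"claw": 0.25,"linear": [0,0,0],"turn": [0,0,0]},
    {"claw": 0.25,"linear": [0,0,0],"turn": [0,0,0]},
  ],
)

```text
time_s: 19.55
ee_pos: [0.5281, 0.0455, 0.0439]
eef_rot: [-3.141, 0.0, -0.182]
force: [0.1, 0.5, -1.1]
grip_width: 0.0405
```

Run:
```python
from h import *
T=tool(); c=vision.camera('wrist'); cv2.imwrite('pics/w15.png',c[:300]); print(T[:3,3],get_obs()['force'],get_obs()['moment'])
s=vision.camera('scene');cv2.imwrite('pics/s15.png',cv2.resize(s[180:300,250:400],None,fx=5,fy=5,interpolation=2))
```

```text
[0.5281 0.0455 0.0439] [ 0.8332  0.5851 -0.6283] [0.0794 0.0201 0.0242]
```

View pics/w15.png

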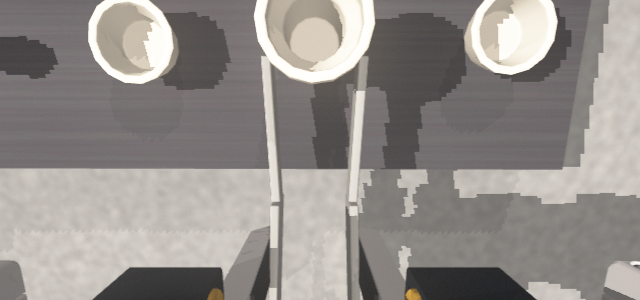

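View pics/s15.png

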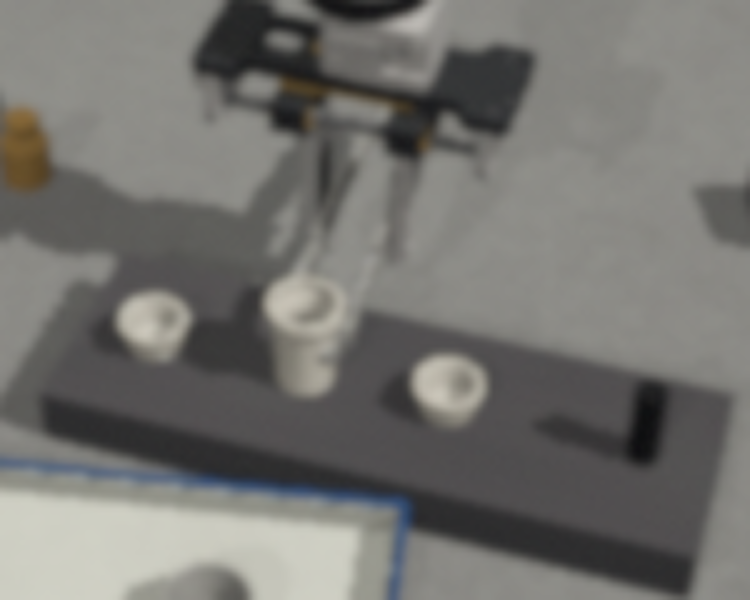

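>>> play_rows(
  moves=[
    {"claw": 0.25,"linear": [0,0,-2],"turn": [0,0,0]},
    {"claw": 0.25,"linear": [0,0,-6],"turn": [0,0,0]},
    {"claw": 0.25,"linear": [0,0,-12],"turn": [0,0,0]},
    {"claw": 0.25,"linear": [0,0,-20],"turn": [0,0,0]},
    {"claw": 0.25,"linear": [0,0,-28],"turn": [0,0,0]},
    {"claw": 0.25,"linear": [0,0,-36],"turn": [0,0,0]},
    {"claw": 0.25,"linear": [0,0,-44],"turn": [0,0,0]},
    {"claw": 0.25,"linear": [0,0,-52],"turn": [0,0,0]},
  ],
)

```text
time_s: 20.65
ee_pos: [0.5281, 0.0455, 0.0965]
eef_rot: [-3.141, -0.0, -0.182]
force: [0.4, -0.2, -2.1]
grip_width: 0.0407
```

>>> play_rows(
  moves=[
    {"claw": 0.25,"linear": [0,0,-10],"turn": [0,0,0]},
    {"claw": 0.25,"linear": [0,0,-20],"turn": [0,0,0]},
    {"claw": 0.25,"linear": [0,0,-30],"turn": [0,0,0]},
    {"claw": 0.25,"linear": [0,0,-38],"turn": [0,0,0]},
    {"claw": 0.25,"linear": [0,0,-42],"turn": [0,0,0]},
    {"claw": 0.25,"linear": [0,0,-43],"turn": [0,0,0]},
    {"claw": 0.25,"linear": [0,0,-43],"turn": [0,0,0]},
    {"claw": 0.25,"linear": [0,0,-43],"turn": [0,0,0]},
  ],
)

```text
time_s: 21.65
ee_pos: [0.528, 0.0455, 0.1392]
eef_rot: [-3.141, 0.001, -0.182]
force: [-1.0, 0.0, -2.1]
grip_width: 0.0413
```

Run:
```python
from h import *
T=tool(); c=vision.camera('wrist'); cv2.imwrite('pics/w16.png',c[:300]); o=get_obs();print(T[:3,3],o['force'],o['joint_vel'],o['grip_width'])
s=vision.camera('scene');cv2.imwrite('pics/s16.png',cv2.resize(s[150:300,230:420],None,fx=4.2,fy=4,interpolation=2))
cv2.imwrite('pics/t16.png',vision.camera('top'))
```

```text
[0.528  0.0455 0.1392] [ 0.0293  0.0613 -1.117 ] [-0.001  -0.0002 -0.0005 -0.0012  0.0011 -0.0006] 0.041029052221636164
```

View pics/w16.png

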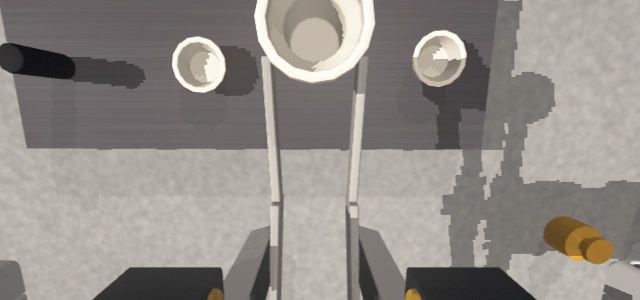

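View pics/s16.png

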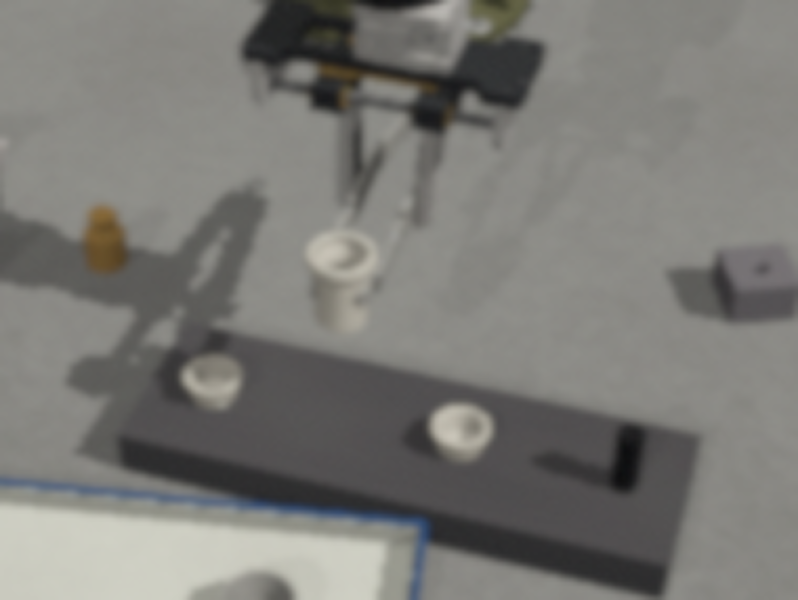

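View pics/t16.png

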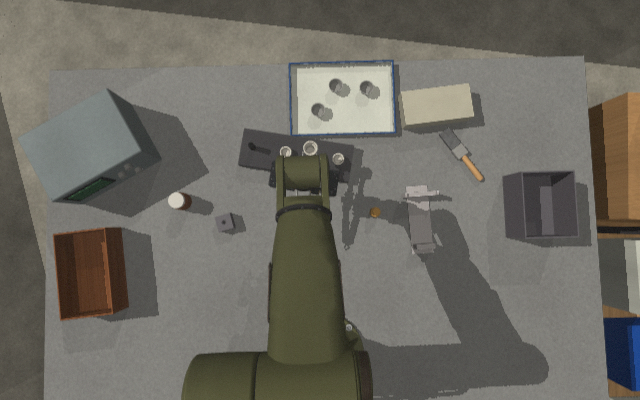

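>>> play_rows(
  moves=[
    {"claw": 0.25,"linear": [0,0,0],"turn": [0,0,0]},
    {"claw": 0.25,"linear": [0,0,0],"turn": [0,0,0]},
    {"claw": 0.25,"linear": [0,0,0],"turn": [0,0,0]},
    {"claw": 0.25,"linear": [0,0,0],"turn": [0,0,0]},
  ],
)

```text
time_s: 22.3
ee_pos: [0.528, 0.0455, 0.1393]
eef_rot: [-3.141, 0.0, -0.181]
force: [0.7, 0.4, -1.7]
grip_width: 0.0408
```

Run:
```python
from h import *
from station import hand_in
a=cv2.imread('pics/w16.png'); c=vision.camera('wrist')[:300]
print(cv2.absdiff(a,c).mean(), get_obs()['ee_pos'], get_obs()['grip_width'])
print(hand_in())
```

```text
1.1951128472222223 [0.5281 0.0455 0.1394] 0.041084473832970515
the job is handed in; nothing more can be done
None
```

I pushed the probe fully home in the block's port and let go of it. Then I picked up the tongs, closed them on the crucible (the middle one of the three), lifted it about 95 mm straight up, and handed in while holding it there. The job took about 22 s.

**Probe:** it stopped firmly at the height expected for a flush handle. I pressed to about 15 N before releasing it, and later pictures show it upright and seated in the port.

**Tongs and crucible:** the plates closed to 41 mm, as expected on the crucible, with the grip set to 35 N. The crucible looks the same between the jaws before and after the lift, so it is upright and did not slip. A wrist picture about half a second later was nearly identical, so it was being held still.

**Other things:** the cups, weight, brush and jar show no sign of having moved, judging only by eye from the pictures. No check failed. Camera position estimates disagreed by 1–5 mm along the way, which I settled with closer views before each grasp and fit.

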